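# Start a tachograph speed sensor square in its port

### The job

The speed sensor is standing in the mouth of the inclined port on the gearbox, its thread not yet caught. Take the larger of the two T-handle drivers from the rubber mat, seat its socket fully home over the sensor's hexagon, square in line with the port, and then give the sensor its first quarter turn clockwise with the driver, keeping it in line. Lift the driver off and stand it upright, socket down, on the mat again, without disturbing the other things on the bench.

Things in the scene. Friction and masses are not known exactly. Their poses are not given: they have to be found in the camera images.
- gearbox: Fixed dark grey cast-metal sensor test drive: foot 170 x 140 mm, a block with an inclined round boss (58 mm diameter) and a dark motor 72 mm across behind it. Origin on the worktop under the housing; x axis from the boss towards the motor, which ends at x 129 mm, at most 104 mm high.
- port (a point): Centre of the port's mouth on top of the boss, at x -20, y 0, z 85 mm in the gearbox's axes (this point has those same axes). The port's axis leans 20 degrees from vertical towards the gearbox's -x side.
- sensor_seat (a point): Centre of the top face of the speed sensor's flange (42 mm diameter), 17 mm out from the port: the socket's rim rests here when fully home. z: along the screw axis, out of the port; x: square to a flat of the hexagon, turns with the sensor. Above it along z: hexagon 32 mm across flats 0-14 mm, cone to 19 mm, dark round connector 22.4 mm diameter to 42 mm.
- sensor (a joint): Turn of the speed sensor in its port, rad; grows clockwise (tightening) as seen from the connector end, 0 to 0.25 at the start. Turning needs about 0.1 N m and it stays where it is left; it sinks 1.5 mm a turn.
- driver_grip (a point): Centre of the black cross grip of the LARGER T-handle driver (0.29 to 0.47 kg), standing socket down on the mat. Grip: 100 mm long along the point's x, 20 mm wide along y (flat sides), 28 mm high. z: along the driver, up. Below the grip a 16 mm round shank, 42 mm long, then a chrome hexagonal tube, 58 mm long.
- driver_mouth (a point): Centre of the larger driver's open socket mouth, on its axis 114 mm below driver_grip, same axes. Tube 34.6 mm across flats inside, 58 mm deep, 42.6 mm across flats and 49 mm across corners outside. x is square to a flat, so it fits the sensor when both x axes agree modulo 60 degrees (free play about 9 degrees each way, 1.3 mm sideways).
- small_driver_grip (a point): The same point of the SMALLER T-handle driver, which does not fit and stays where it is: grip 80 x 20 x 28 mm, tube 24.5 mm across flats outside, mouth 104 mm below this point; stands on the mat.
- mat: Fixed black rubber mat 250 (x) x 300 (y) mm, 4 mm thick, on which both drivers stand. Origin at the centre of its underside.
- tacho_head: Bystander: round grey tachograph head, 140 mm diameter, 62 mm high, lying face up. Origin at the centre of its underside.
- sleeve: Bystander: orange rubber sensor sleeve, a tube 38 mm across and 75 mm high, standing. Origin at the centre of its underside.
- sensor_tray: Bystander: open cardboard tray 140 x 75 x 28 mm with a spare sensor lying in it. Origin at the centre of its underside.
- spanner: Bystander: chrome combination spanner, 200 mm, lying flat. Origin at its middle.
- washer_tin: Bystander: round tin, 75 mm diameter, 42 mm high. Origin at the centre of its underside.
- tester: Bystander: dark hand-held tester 170 x 85 x 34 mm, lying. Origin at the centre of its underside.
- carton: Bystander: cardboard carton 120 x 90 x 70 mm. Origin at the centre of its underside.
Mind the look-alikes: they are no part of the job. Leave any orange, purple or yellow look-alike of the part that bears driver_grip alone.

How it is judged:
On the way, in this order (a step that is already met when the one before it is completed fails the run):
1. the larger driver's socket is fully home over the sensor's hexagon and square on its axis, before the sensor has been turned (distance between driver_mouth and sensor_seat below 0.006 m and angle between the z axis of driver_grip and the z axis of sensor_seat, either way round below 0.09 rad and value of joint sensor below 0.6 rad), for 0.2 s.
2. the sensor has had its first quarter turn clockwise with the driver still home and square on it (value of joint sensor above 1.05 rad and distance between driver_mouth and sensor_seat below 0.008 m and angle between the z axis of driver_grip and the z axis of sensor_seat, either way round below 0.09 rad), for 0.1 s.
At the end, for the whole second after the job is handed in: the sensor stands turned to at least 1.05 rad on its joint (a quarter turn from any start gives more), and the larger driver stands at rest, upright within about 5 degrees, socket down on the mat, its centre line within the mat's outline (value of joint sensor above 1.05 rad and angle between driver_grip's own z axis and vertical below 0.08 rad and height (world z) of driver_mouth between 0.001 and 0.01 m and x of driver_mouth in the frame of mat between -0.125 and 0.125 m and y of driver_mouth in the frame of mat between -0.15 and 0.15 m); the robot touches nothing.
It fails at once if the sensor is being turned in while the driver is more than 6 degrees out of line with it (value of joint sensor above 0.45 rad and velocity of joint sensor above 0.15 rad/s and angle between the z axis of driver_grip and the z axis of sensor_seat, either way round above 0.105 rad).
It fails at once if the smaller driver or another thing on the bench is moved by more than 30 mm or knocked over (distance of any of small_driver_grip, tacho_head, sleeve, sensor_tray, spanner, washer_tin, tester, carton from where it was at the start of the episode above 0.03 m or angle between sleeve's own z axis and vertical above 0.5 rad).
It also fails if it takes over 58 s, if anything falls off the work surface, if the arm or the gripper's body presses on something with over 40 N, if the wrist force passes 120 N, or if a joint passes its speed limit or range.

### The arm

A 6-joint arm with a two-finger parallel gripper is mounted at the origin on the work surface. World frame = base frame: x ahead of the robot, y to its left, z up, the work surface at z = 0. Lengths are in m, angles in rad, forces in N, time in s.
With the tool pointing down it reaches from about 0.375 to 0.975 m from the base axis. Payload 3.8 kg.
Tool frame: the origin (TCP) lies at the very end of the fingers, on their centre line; the grasp point (between the pads) lies 19 mm behind it; z points along the fingers, y is the direction in which the jaws open and shut (so a half turn about z gives the same grasp; the last joint's range is limited). The gripper opens to 85 mm and grips with 20 to 120 N. Pads are 22 mm wide; open, the fingers measure 114 mm over their backs; the gripper's body (76 mm by 85 mm) begins 54 mm behind the grasp point. The pads swing forward as they close: fully open they stand 13 mm farther back than shut.
Start: joints at [-1.382, 0.264, 1.604, -0, 1.274, -0.037], TCP at [0.151, -0.658, 0.231] pointing down, gripper open.
Joint ranges: [-2.63, 2.63], [-0.94, 2.18], [0.31, 2.57], [-1.31, 4.45], [0, 2.66], [-2.55, 2.55]. Speed limits (rad/s): [2.57, 2.57, 3.14, 3.14, 3.14, 3.14].

### API

Orientations are given as a unit quaternion [x, y, z, w].
In Python, from rig import * gives the robot as it stands.
- The arm moves only by the shell command python3 -m pendant 'ROWS' [FORCE]. ROWS is JSON, a list that holds one entry, the list of rows, each a list of 7 numbers: the shift along the tool's x, y, z in mm, then the turn, a rotation vector about the tool's x, y, z in degrees, then the finger opening in mm, from 0 to 85.4. A call has 1 to 8 rows; each row shifts and turns the pose as measured when the row begins, along the tool's axes as they then stand; what a row does not reach is not made up. A row lasts 1/10 s, in which the tool goes at most 50 mm and 8.59 degrees, less where a joint would pass 70% of its speed; a pose out of reach is approached as far as the arm can. A call with a gripper value outside its range is refused whole. The fingers move at their own pace and stop on an object; FORCE is the grip in N (left out, the last holds). Time passes only in rows, so rows that do not move let the fingers close. It gives the time, the measured TCP pose, the force and the opening at its end, in the units of the state.
- observe(): the state, without advancing time (a new reading comes with each control period).
- read_camera(name): name is "side" or "top" or "wrist"; returns a dict with "frame" (400x640x3 uint8, red, green, blue), "range_z" (400x640 float32, m along the optical axis (not along the pixel's ray), 0 where there is no reading), "mtx" (3x3 intrinsics, pixels), "D" ([k1, k2, p1, p2, k3] as OpenCV has them; the pictures are not rectified), "position" and "rotation" of the camera in the world; the wrist camera has in their place "mount" (4x4, takes a point from camera to tool coordinates, whose origin is the TCP and whose axes are the flange's). Camera axes: x right, y down, z forward; pixel columns grow to the right and rows downward; lengths in m; the calibration is good to about 2 mm. A picture is of the moment at which its call begins: read the wrist's pose just before it.
- sign_off(): hands the job in, once; it reports no verdict.
The state is a dict: "t": time; "q": joint angles; "joint_velocities": joint speeds; "joint_torque": joint torques, N m; "position": TCP position; "eef_rot": TCP orientation; "ft_force": force on the tool from outside, world axes, zero at the start; "moment": the same for the moment, N m; "finger_gap": finger opening in m.
Only numpy, scipy, OpenCV 4.12 (cv2) and the standard library are available. Lean on these libraries where they do the work, as an engineer would, in place of code of your own. Each camera call takes 0.05 s, during which the arm holds its last target.

## Working session

There is one attempt and no reset: what is moved stays moved. The work goes in short steps, Python scripts to look and compute and a shell command to move; the robot and the scene stay as the last step left them, time stands still between calls to the robot, and variables do not carry over. Pictures are saved under pics/ and viewed, and the job is handed in when it is done.

```bash
ls; mkdir -p pics; cat > h.py <<'E'
from rig import *
import numpy as np, cv2
from scipy.spatial.transform import Rotation as R
E
python3 - <<'E'
from h import *
s=observe()
print(s)
for n in ["side","top","wrist"]:
    c=read_camera(n)
    cv2.imwrite(f"pics/{n}0.png",c["frame"][:,:,::-1])
    np.savez(f"{n}0.npz",**c)
    print(n,{k:np.round(np.array(v),3).tolist() for k,v in c.items() if k not in("frame","range_z")})
E
```

```text
pics
{'t': 0.0, 'q': array([-1.38190507e+00,  2.64778277e-01,  1.60536459e+00,  6.31269033e-07,
        1.27371158e+00, -3.69141465e-02]), 'joint_velocities': array([ 0.0021836 , -0.00068085,  0.00040459,  0.00138258,  0.00156024,
       -0.00144108]), 'joint_torque': array([ 2.46524023e-04, -5.15122640e+01, -3.67312682e+01, -1.83035431e-04,
        1.31714973e-02, -2.82596773e-07]), 'position': array([ 0.1509785 , -0.65714891,  0.22995019]), 'eef_rot': array([ 9.93632633e-01,  1.12662827e-01, -8.55514811e-05, -1.12765332e-03]), 'ft_force': array([-0.30357046, -0.90890926,  0.91399931]), 'moment': array([ 0.01356686, -0.03388304, -0.01987184]), 'finger_gap': 0.08554456419168725}
side {'mtx': [[506.123, 0.0, 318.579], [0.0, 506.123, 189.907], [0.0, 0.0, 1.0]], 'D': [0.04, 0.0, 0.0, 0.0, 0.0], 'position': [0.094, 0.8, 1.271], 'rotation': [-0.213, 0.92, -0.319, 0.08]}
top {'mtx': [[462.625, 0.0, 314.353], [0.0, 462.625, 201.871], [0.0, 0.0, 1.0]], 'D': [-0.133, 0.0, 0.0, 0.0, 0.0], 'position': [0.251, -0.052, 1.814], 'rotation': [0.712, -0.698, 0.057, -0.056]}
wrist {'mtx': [[296.639, 0.0, 319.225], [0.0, 296.639, 194.888], [0.0, 0.0, 1.0]], 'D': [-0.034, 0.0, 0.0, 0.0, 0.0], 'mount': [[0.001, -0.957, -0.291, 0.073], [1.0, 0.0, 0.001, -0.0], [-0.001, -0.291, 0.957, -0.143], [0.0, 0.0, 0.0, 1.0]]}
```

View pics/side0.png

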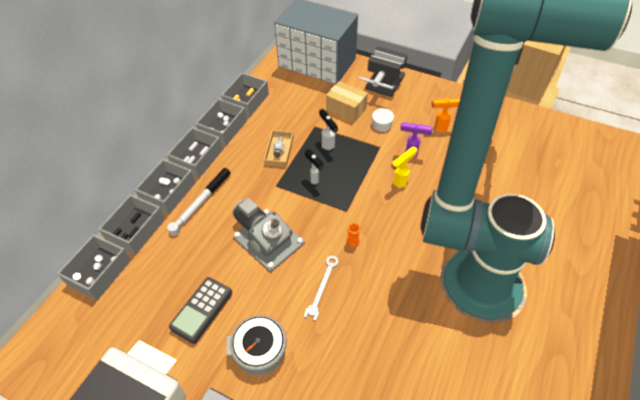

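View pics/top0.png

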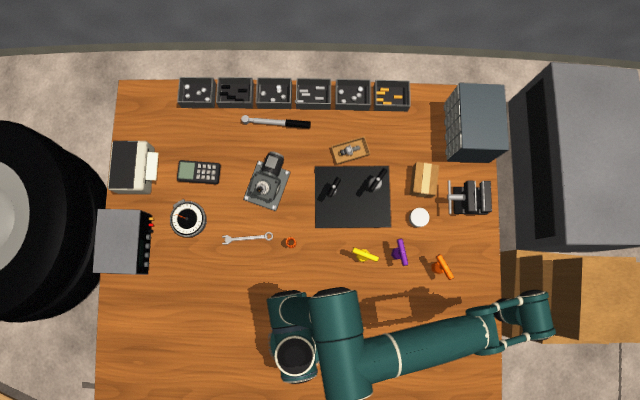

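View pics/wrist0.png

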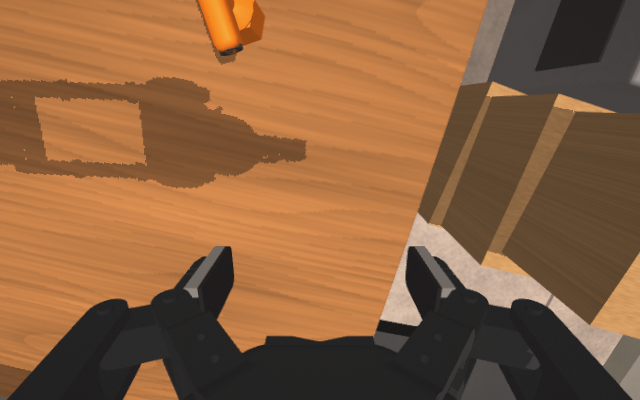

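The side picture shows two black-grip T-handles on the mat, at side (328,130) and (314,165), which are top (376,182) and (335,187). The orange, purple and yellow look-alikes stand off the mat, at top (440,266), (400,252) and (365,256). The gearbox is at top (267,185). I'll enlarge the two black candidates and measure.

```bash
cat >> h.py <<'E'
def pose_of(c,s=None):
    if "mount" in c:
        T=np.eye(4);T[:3,:3]=R.from_quat(s["eef_rot"]).as_matrix();T[:3,3]=s["position"]
        return T@np.array(c["mount"])
    T=np.eye(4);r=np.array(c["rotation"])
    T[:3,:3]=R.from_quat(r).as_matrix() if r.shape==(4,) else r
    T[:3,3]=c["position"];return T
def rays(c,T,uv):
    uv=np.asarray(uv,float).reshape(-1,1,2)
    n=cv2.undistortPoints(uv,np.array(c["mtx"]),np.array(c["D"])).reshape(-1,2)
    d=np.c_[n,np.ones(len(n))]@T[:3,:3].T
    return T[:3,3],d
def onplane(c,T,uv,z):
    o,d=rays(c,T,uv);return o+d*((z-o[2])/d[:,2])[:,None]
def cloud(c,T):
    v,u=np.mgrid[:400,:640]
    n=cv2.undistortPoints(np.c_[u.ravel(),v.ravel()].astype(float).reshape(-1,1,2),np.array(c["mtx"]),np.array(c["D"])).reshape(-1,2)
    z=c["range_z"].ravel()
    P=np.c_[n*z[:,None],z]@T[:3,:3].T+T[:3,3]
    P[z==0]=np.nan
    return P.reshape(400,640,3)
def proj(c,T,P):
    P=np.atleast_2d(P);Ti=np.linalg.inv(T);
    return cv2.projectPoints(P.astype(float),cv2.Rodrigues(Ti[:3,:3])[0],Ti[:3,3],np.array(c["mtx"]),np.array(c["D"]))[0].reshape(-1,2)
E
python3 - <<'E'
from h import *
L=lambda n:dict(np.load(f"{n}0.npz"))
a=L("side");b=L("top")
A=cv2.resize(a["frame"][100:215,260:390],None,fx=3,fy=3,interpolation=3)
B=cv2.resize(b["frame"][145:235,235:400],None,fx=3,fy=3,interpolation=3)
im=np.zeros((max(A.shape[0],B.shape[0]),A.shape[1]+B.shape[1]+10,3),np.uint8)
sc=0.9
im[:A.shape[0],:A.shape[1]]=A;im[:B.shape[0],A.shape[1]+10:]=B
im=cv2.resize(im,None,fx=.88,fy=.88)
print(im.shape)
cv2.imwrite("pics/crop1.png",im[:,:,::-1])
for n,c in (("side",a),("top",b)):
    T=pose_of(c);P=cloud(c,T)
    print(n,T[:3,2])
    for uv in ([(328,130),(314,165),(272,230),(353,232),(300,190)] if n=="side" else [(376,182),(335,187),(262,187),(290,242),(340,215)]):
        print(uv,P[uv[1],uv[0]].round(3), np.nanmin(P[uv[1]-3:uv[1]+4,uv[0]-3:uv[0]+4,2]).round(3),np.nanmax(P[uv[1]-3:uv[1]+4,uv[0]-3:uv[0]+4,2]).round(3))
E
```

```text
(304, 788, 3)
side [ 0.28316868 -0.55317666 -0.78346096]
(328, 130) [ 0.608 -0.281  0.08 ] -0.001 0.124
(314, 165) [ 0.572 -0.106  0.102] -0.001 0.124
(272, 230) [0.566 0.163 0.111] 0.09 0.124
(353, 232) [0.372 0.047 0.071] 0.035 0.078
(300, 190) [ 0.605 -0.067  0.005] -0.003 0.009
top [ 1.59590250e-01 -8.68050117e-04 -9.87182961e-01]
(376, 182) [ 0.603 -0.282  0.127] 0.063 0.14
(335, 187) [ 0.582 -0.129  0.126] -0.004 0.132
(262, 187) [0.575 0.142 0.13 ] 0.098 0.15
(290, 242) [0.383 0.039 0.001] -0.006 0.086
(340, 215) [ 0.494 -0.156 -0.001] -0.008 0.017
```

View pics/crop1.png

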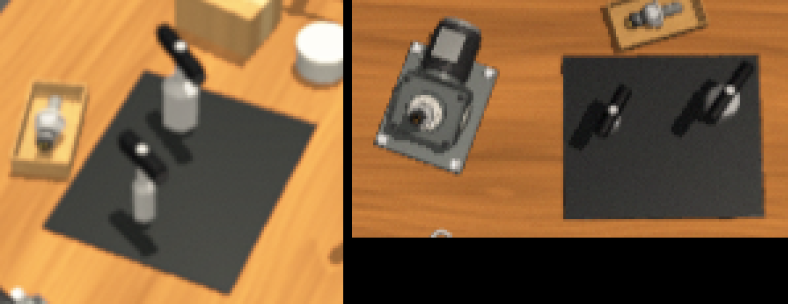

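The left crop shows the driver at side (328,130) / top (376,182) with a thicker tube (about 35 px against 22 px in the crop) and a longer grip. It is the larger driver, in black and on the mat, at about (0.60,-0.28). The one at (335,187) is the smaller. I'm moving above the larger one.

```bash
python3 -m pendant '[[[43,-22,-4,0,0,0,85],[43,-22,-4,0,0,0,85],[43,-22,-4,0,0,0,85],[43,-22,-4,0,0,0,85],[43,-22,-4,0,0,0,85],[43,-22,-4,0,0,0,85],[43,-22,-4,0,0,0,85],[43,-22,-4,0,0,0,85]]]'; python3 -m pendant '[[[43,-22,-4,0,0,0,85],[43,-22,-4,0,0,0,85],[43,-22,-4,0,0,0,85],[43,-22,-4,0,0,0,85]]]'; python3 -m pendant '[[[0,0,0,0,0,-8.5,85],[0,0,0,0,0,-8.5,85],[0,0,0,0,0,-8.5,85],[0,0,0,0,0,-8.5,85],[0,0,0,0,0,-8.5,85],[0,0,0,0,0,-8.5,85],[0,0,0,0,0,-8.5,85],[0,0,0,0,0,-8.5,85]]]';python3 -m pendant '[[[0,0,0,0,0,-8.5,85],[0,0,0,0,0,-8.5,85],[0,0,0,0,0,-8.5,85],[0,0,0,0,0,-8.5,85],[0,0,0,0,0,-8.5,85],[0,0,0,0,0,-8.5,85],[0,0,0,0,0,-8.5,85],[0,0,0,0,0,-8.5,85]]]'
```

```text
t: 0.95
position: [0.4503, -0.4046, 0.2583]
eef_rot: [0.994, 0.106, -0.002, -0.003]
ft_force: [0.3, -1.8, -0.4]
finger_gap: 0.0851
t: 1.35
position: [0.6032, -0.2765, 0.2737]
eef_rot: [0.994, 0.106, -0.002, -0.003]
ft_force: [-0.0, -0.3, -0.2]
finger_gap: 0.0849
t: 2.15
position: [0.6085, -0.2672, 0.2693]
eef_rot: [0.759, 0.651, -0.0, -0.007]
ft_force: [0.5, -0.5, 0.3]
finger_gap: 0.0848
t: 2.95
position: [0.6064, -0.2661, 0.2646]
eef_rot: [0.259, 0.966, 0.005, -0.01]
ft_force: [-0.1, 0.6, 0.7]
finger_gap: 0.085
```

```bash
cat >> h.py <<'E'
def snap(n,tag):
    s=observe();c=read_camera(n);T=pose_of(c,s)
    cv2.imwrite(f"pics/{tag}.png",c["frame"][:,:,::-1]);np.savez(f"{tag}.npz",**c,T=T)
    return s,c,T
def ld(tag):
    c=dict(np.load(f"{tag}.npz"));return c,c["T"]
E
python3 - <<'E'
from h import *
s,c,T=snap("wrist","w1")
m=R.from_quat(s["eef_rot"]).as_matrix();print(s["position"],m.round(4).tolist(),s["q"].round(2))
P=cloud(c,T)
# grip-top points
ok=(np.abs(P[:,:,2]-0.128)<0.02)&(np.hypot(P[...,0]-.6,P[...,1]+.28)<.08)
print(ok.sum(), np.nanmean(P[ok],0))
g=cv2.cvtColor(c["frame"],cv2.COLOR_RGB2GRAY)
E
```

```text
[ 0.60637473 -0.26609399  0.2645663 ] [[-0.8658, 0.5001, -0.0164], [0.4999, 0.8659, 0.014], [0.0213, 0.0039, -0.9998]] [-0.45  0.24  1.58  0.01  1.35 -1.5 ]
1946 [ 0.60832483 -0.28495547  0.13063815]
```

View pics/w1.png

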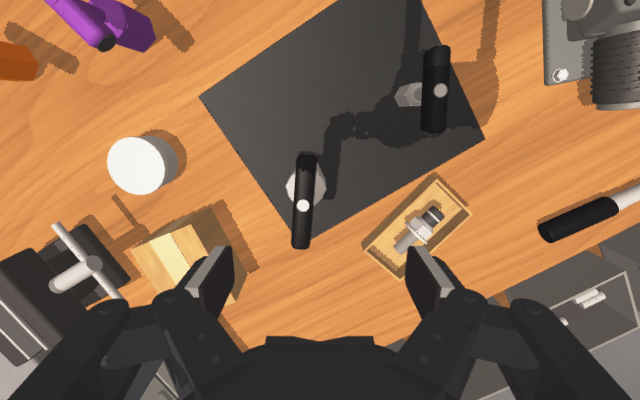

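Wrist picture: the large driver's grip runs from (306,152) to (300,248), with its white top dot at (303,205). The small driver is at (435,88), the tray at (417,222) and the carton at (185,250). Next I'm fitting the grip.

```bash
cat > grip.py <<'E'
from h import *
import sys
def fit(tag,xy,ztop=0.132):
    c,T=ld(tag);P=cloud(c,T);g=c["frame"].max(2)
    near=np.hypot(P[...,0]-xy[0],P[...,1]-xy[1])<.085
    m=(near&(P[...,2]>ztop-.012)&(P[...,2]<ztop+.015)).astype(np.uint8)
    n,l,st,_=cv2.connectedComponentsWithStats(m);k=1+np.argmax(st[1:,4]);v,u=np.nonzero(l==k)
    X=onplane(c,T,np.c_[u,v],ztop-0.003)[:,:2]   # px on upper surface
    r=cv2.minAreaRect((X*1e4).astype(np.float32));b=cv2.boxPoints(r)/1e4
    e=[b[1]-b[0],b[2]-b[1]];L=max(e,key=np.linalg.norm);S=min(e,key=np.linalg.norm)
    print("center",np.array(r[0])/1e4,"L",np.linalg.norm(L),"S",np.linalg.norm(S),"az",np.degrees(np.arctan2(L[1],L[0])),"meanxy",X.mean(0),"z",np.median(P[v,u,2]))
    # white dot
    w=(near&(g>170)&(P[...,2]>ztop-.02)).astype(np.uint8)&cv2.dilate((l==k).astype(np.uint8),np.ones((3,3)))
    n,l2,st,ce=cv2.connectedComponentsWithStats(w)
    for i in range(1,n):
        if st[i,4]>15: print("dot",ce[i],st[i,4],onplane(c,T,[ce[i]],ztop))
if __name__=="__main__": fit(sys.argv[1],(float(sys.argv[2]),float(sys.argv[3])))
E
python3 grip.py w1 .605 -.285
```

```text
center [ 0.61126997 -0.28710459] L 0.10045444 S 0.019757826 az -34.839493 meanxy [ 0.6092183  -0.28564708] z 0.1313210207814457
dot [302.66666667 205.13675214] 117 [[ 0.61240874 -0.28825317  0.132     ]]
```

```bash
cat >> h.py <<'E'
def goto(p,Rm):
    s=observe();M=R.from_quat(s["eef_rot"]).as_matrix()
    d=M.T@(np.array(p)-s["position"])*1e3
    w=np.degrees(R.from_matrix(M.T@Rm).as_rotvec())
    print("shift mm",d.round(1),"|%.1f|"%np.linalg.norm(d),"turn deg",w.round(2),"|%.1f|"%np.linalg.norm(w),"t",s["t"],"F",s["ft_force"].round(1),"gap",s["finger_gap"].round(4),"q",s["q"].round(2))
def down(yaw):
    a=np.radians(yaw);x=np.array([np.cos(a),np.sin(a),0]);z=np.array([0,0,-1.]);return np.c_[x,np.cross(z,x),z]
E
python3 -c "
from h import *
goto([.6117,-.2877,.20],down(145.2))"
```

```text
Traceback (most recent call last):
  File "h.py", line 38, in goto
    print("shift mm",d.round(1),"|%.1f|"%np.linalg.norm(d),"turn deg",w.round(2),"|%.1f|"%np.linalg.norm(w),"t",s["t"],"F",s["ft_force"].round(1),"gap",s["finger_gap"].round(4),"q",s["q"].round(2))
                                                                                                                                                        ^^^^^^^^^^^^^^^^^^^^^
AttributeError: 'float' object has no attribute 'round'
```

```bash
sed -i 's/s\["finger_gap"\].round(4)/round(float(s["finger_gap"]),4)/' h.py
python3 -c "
from h import *
goto([.6117,-.2877,.20],down(145.2))"
```

```text
shift mm [-16.8 -16.4  64. ] |68.2| turn deg [ 0.18 -1.24  5.11] |5.3| t 3.0 F [ 0.6 -0.4 -0.6] gap 0.0849 q [-0.45  0.24  1.58  0.01  1.35 -1.51]
```

```bash
python3 -m pendant '[[[-16,-17,24,0.2,-1.2,5.1,85],[0,0,20,0,0,0,85],[0,0,20,0,0,0,85],[0,0,0,0,0,0,85]]]'
python3 -c "
from h import *
goto([.6117,-.2877,.20],down(145.2))
s,c,T=snap('wrist','w2')
import grip;grip.fit('w2',(.61,-.287))"
```

```text
t: 3.4
position: [0.6118, -0.2891, 0.1983]
eef_rot: [0.305, 0.952, -0.0, 0.0]
ft_force: [-0.1, -0.5, -0.4]
finger_gap: 0.0848
shift mm [ 0.9  1.1 -1.7] |2.2| turn deg [-0.02  0.06 -0.76] |0.8| t 3.4 F [-0.1 -0.5 -0.4] gap 0.0848 q [-0.48  0.29  1.64 -0.    1.22 -1.43]
center [ 0.61094541 -0.28722781] L 0.09954098 S 0.01922336 az -34.69532 meanxy [ 0.60852964 -0.28529431] z 0.13134275919913874
dot [321.45273632 209.10945274] 201 [[ 0.61238152 -0.28812062  0.132     ]]
```

View pics/w2.png

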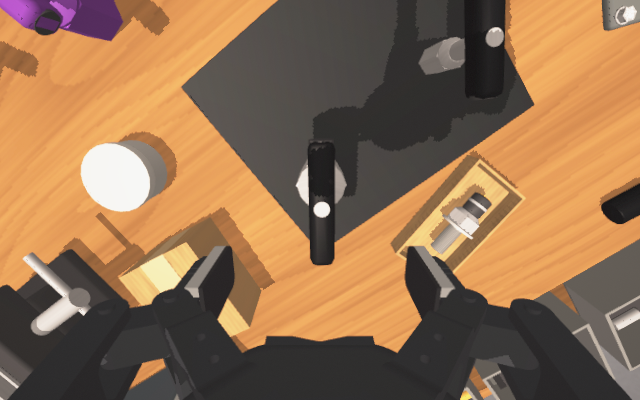

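The grip is centred between the jaws at column 321, and both fits agree. Going down.

```bash
python3 -m pendant '[[[1,1,30,0,0,-0.7,85],[0,0,30,0,0,0,85],[0,0,25,0,0,0,85],[0,0,12,0,0,0,85],[0,0,0,0,0,0,85]]]'
python3 -c "
from h import *
goto([.6115,-.2877,.099],down(145.3))"
```

```text
t: 3.95
position: [0.6186, -0.2906, 0.1098]
eef_rot: [0.302, 0.953, -0.002, 0.008]
ft_force: [0.7, 0.1, 0.2]
finger_gap: 0.0852
shift mm [ 7.6 -1.7 10.6] |13.2| turn deg [ 0.12  0.97 -0.43] |1.1| t 3.95 F [0.7 0.1 0.2] gap 0.0852 q [-0.48  0.36  1.71 -0.    1.05 -1.43]
```

```bash
python3 -m pendant '[[[7.5,-1.7,10.6,0.1,1,-0.4,85],[0,0,0,0,0,0,85]]]'
python3 -c "
from h import *
goto([.6115,-.2877,.099],down(145.3))"
```

```text
t: 4.15
position: [0.6127, -0.2882, 0.1013]
eef_rot: [0.298, 0.954, 0.0, 0.001]
ft_force: [-0.4, -0.3, -0.9]
finger_gap: 0.085
shift mm [ 1.3 -0.2  2.3] |2.7| turn deg [ 0.04  0.09 -0.02] |0.1| t 4.15 F [-0.4 -0.3 -0.9] gap 0.085 q [-0.48  0.37  1.72  0.    1.05 -1.44]
```

```bash
python3 -m pendant '[[[1.3,-0.2,2.3,0,0.1,0,85],[0,0,0,0,0,0,40],[0,0,0,0,0,0,30],[0,0,0,0,0,0,10],[0,0,0,0,0,0,10],[0,0,0,0,0,0,10],[0,0,0,0,0,0,10],[0,0,0,0,0,0,10]]]' 70
python3 -c "
from h import *
goto([.6115,-.2877,.099],down(145.3))"
```

```text
t: 4.95
position: [0.6142, -0.289, 0.1037]
eef_rot: [0.299, 0.954, -0.0, 0.004]
ft_force: [0.1, -0.0, 0.3]
finger_gap: 0.019
shift mm [ 3.  -0.4  4.6] |5.6| turn deg [ 0.1   0.42 -0.04] |0.4| t 4.95 F [ 0.1 -0.   0.3] gap 0.019 q [-0.48  0.37  1.72  0.    1.05 -1.44]
```

```bash
python3 -m pendant '[[[0,0,-10,0,0,0,10],[0,0,-30,0,0,0,10],[0,0,-40,0,0,0,10],[0,0,-40,0,0,0,10],[0,0,-40,0,0,0,10],[0,0,-40,0,0,0,10],[0,0,0,0,0,0,10]]]'
python3 -c "
from h import *
goto([.6115,-.2877,.30],down(145.3))
L=snap('side','s1');snap('wrist','w3')
x=lambda n:cv2.imread(f'pics/{n}.png')
cv2.imwrite('pics/c2.png',np.hstack([cv2.resize(x('s1')[20:220,240:440],(500,500)),x('w3')[100:400:1,150:450].repeat(1,0)[:300]]) if 0 else cv2.resize(x('s1')[0:250,200:500],None,fx=2,fy=2))"
```

```text
t: 5.65
position: [0.6082, -0.2862, 0.3041]
eef_rot: [0.299, 0.954, 0.001, -0.005]
ft_force: [1.1, -1.3, -2.6]
finger_gap: 0.019
shift mm [-3.6  0.7  4.1] |5.5| turn deg [-0.04 -0.63 -0.05] |0.6| t 5.65 F [ 1.1 -1.3 -2.6] gap 0.019 q [-0.48  0.23  1.51  0.    1.41 -1.44]
```

View pics/c2.png

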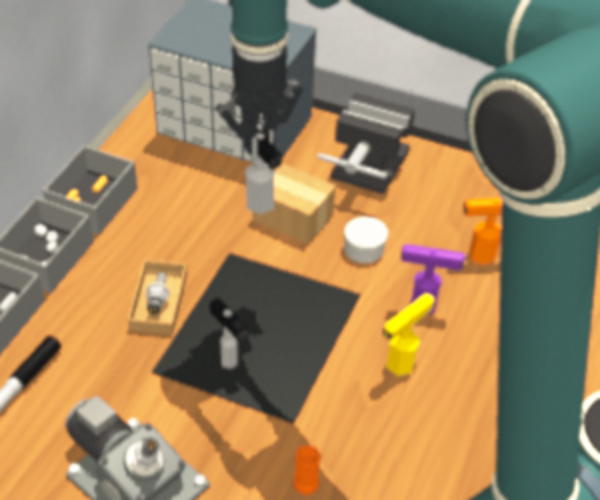

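View pics/w3.png

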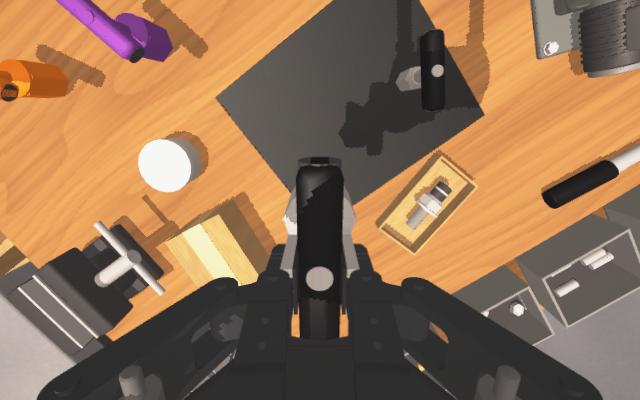

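The driver is held straight and the small driver is untouched at side crop (230,345). Next is the gearbox's coarse pose from the first top and side pictures.

```bash
python3 - <<'E'
from h import *
for n in ("top","side"):
    c=dict(np.load(f"{n}0.npz"));T=pose_of(c);P=cloud(c,T)
    f=c["frame"].astype(int);sat=f.max(2)-f.min(2)
    m=(sat<30)&(np.abs(P[...,0]-.6)<.16)&(np.abs(P[...,1]-.14)<.13)&(P[...,2]>.004)
    m=cv2.morphologyEx(m.astype(np.uint8),cv2.MORPH_OPEN,np.ones((3,3)))
    k,l,st,ce=cv2.connectedComponentsWithStats(m);i=1+np.argmax(st[1:,4]);v,u=np.nonzero(l==i)
    X=P[v,u]
    low=X[X[:,2]<.03]
    r=cv2.minAreaRect((low[:,:2]*1e3).astype(np.float32));print(n,len(X),"foot",r)
    hi=X[X[:,2]>.115];print(" hi",len(hi),hi.mean(0) if len(hi) else 0, X[:,2].max())
    mo=X[(X[:,2]>.085)];print(" >85",mo.mean(0))
    cv2.imwrite(f"pics/gb_{n}.png",cv2.resize(c["frame"][:,:,::-1][v.min()-5:v.max()+5,u.min()-5:u.max()+5],None,fx=5,fy=5,interpolation=3))
    A=c["frame"][:,:,::-1][v.min()-5:v.max()+5,u.min()-5:u.max()+5];print(v.min()-5,u.min()-5,A.shape)
E
```

```text
top 1602 foot ((606.5679321289062, 138.1696014404297), (138.24740600585938, 169.01199340820312), 72.03997802734375)
 hi 59 [0.57822401 0.14631368 0.13173578] 0.14955226945279443
 >85 [0.62858122 0.12827922 0.10173506]
147 239 (67, 54, 3)
side 2722 foot ((602.3162841796875, 140.96212768554688), (137.2576904296875, 169.4859161376953), 71.75560760498047)
 hi 77 [0.5672716  0.15429862 0.13010444] 0.14539647840916836
 >85 [0.62357883 0.13659885 0.10232929]
195 229 (80, 78, 3)
```

View pics/gb_top.png

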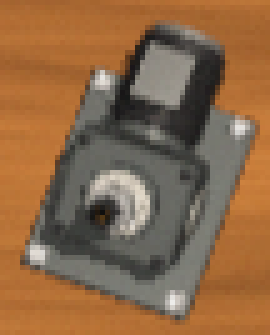

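View pics/gb_side.png

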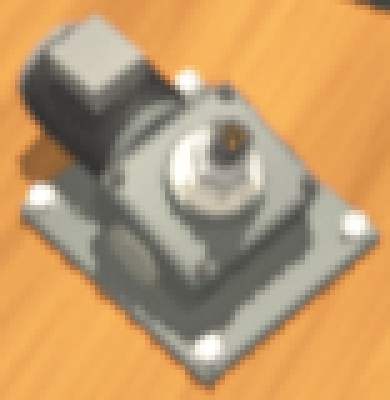

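Foot fit (two views agree): long axis at azimuth -18°, centre (0.604,0.139). The sensor's top is at about (0.573,0.150,0.131), which agrees with that frame. I'm computing a viewing pose in line with the port, with the driver held to the side.

```bash
cat >> h.py <<'E'
GA=np.radians(-18.0)
gx=np.array([np.cos(GA),np.sin(GA),0])
ax=np.array([0,0,1.])*np.cos(np.radians(20))-gx*np.sin(np.radians(20))
port=np.array([.589,.145,.085]);seat=port+.017*ax
def tilted(yaw):
    a=np.radians(yaw);h=np.array([np.cos(a),np.sin(a),0]);x=h-ax*(h@ax);x/=np.linalg.norm(x);z=-ax
    return np.c_[x,np.cross(z,x),z]
E
python3 -c "
from h import *
M=tilted(150);p=seat+.17*ax-.06*M[:,0];print(p,M.round(3))
goto(p,M)
goto([.60,.10,.32],down(145.3))
"
```

```text
[0.57638269 0.13518093 0.28073806] [[-0.804  0.499  0.325]
 [ 0.493  0.864 -0.106]
 [-0.334  0.075 -0.94 ]]
shift mm [263.1 328.5  21.1] |421.4| turn deg [ -5.17 -20.56  -4.  ] |21.6| t 5.75 F [ 0.7 -0.1 -4.1] gap 0.0191 q [-0.48  0.24  1.52  0.    1.41 -1.44]
shift mm [224.5 313.  -18.9] |385.6| turn deg [-0.12 -1.21 -0.05] |1.2| t 5.75 F [ 0.7 -0.1 -4.1] gap 0.0191 q [-0.48  0.24  1.52  0.    1.41 -1.44]
```

```bash
python3 -m pendant '[[[25,35,-2,0,-0.5,0,10],[25,35,-2,0,-0.5,0,10],[25,35,-2,0,-0.2,0,10],[25,35,-2,0,0,0,10],[25,35,-2,0,0,0,10],[25,35,-2,0,0,0,10],[25,35,-2,0,0,0,10],[25,35,-2,0,0,0,10]]]'
python3 -c "
from h import *
M=tilted(150);p=seat+.17*ax-.06*M[:,0]
goto(p,M)
"
```

```text
t: 6.55
position: [0.588, 0.066, 0.2845]
eef_rot: [0.304, 0.952, -0.005, -0.022]
ft_force: [0.6, -0.5, -3.3]
finger_gap: 0.019
shift mm [49.4 49.7  4.5] |70.2| turn deg [ -6.47 -21.64  -4.5 ] |23.0| t 6.55 F [ 0.6 -0.5 -3.3] gap 0.019 q [ 0.07  0.11  1.69  0.01  1.39 -0.89]
```

```bash
python3 -m pendant '[[[12,12,0,-1.8,-7,-1.2,10],[12,12,0,-1.8,-7,-1.2,10],[12,12,0,-1.8,-7,-1.2,10],[10,10,0,-0.5,-0.5,-0.5,10],[0,0,0,0,0,0,10]]]'
python3 -c "
from h import *
M=tilted(150);p=seat+.17*ax-.06*M[:,0]
goto(p,M)
"
```

```text
t: 7.05
position: [0.5631, 0.1363, 0.2549]
eef_rot: [0.258, 0.953, -0.019, 0.161]
ft_force: [-0.2, -0.3, -2.9]
finger_gap: 0.0189
shift mm [-19.5   6.9 -20.4] |29.1| turn deg [-1.51 -1.11  0.68] |2.0| t 7.05 F [-0.2 -0.3 -2.9] gap 0.0189 q [ 0.32 -0.09  1.98 -0.24  1.02 -0.62]
```

```bash
python3 -m pendant '[[[-12,4,-12,-0.8,-0.6,0.3,10],[-8,3,-9,-0.8,-0.6,0.3,10],[0,0,0,0,0,0,10]]]'
python3 -c "
from h import *
M=tilted(150);p=seat+.17*ax-.06*M[:,0]
goto(p,M)
snap('wrist','w4');snap('side','s4')
goto(p,M)
"
```

```text
t: 7.35
position: [0.5752, 0.1333, 0.2781]
eef_rot: [0.26, 0.95, -0.01, 0.171]
ft_force: [0.4, 0.2, -3.9]
finger_gap: 0.0189
shift mm [-0.9  2.4 -2.3] |3.5| turn deg [-0.23 -0.22  0.12] |0.3| t 7.35 F [ 0.4  0.2 -3.9] gap 0.0189 q [ 0.3  -0.1   1.95 -0.23  1.02 -0.64]
shift mm [-1.7  3.  -3.2] |4.7| turn deg [-0.31 -0.3   0.12] |0.4| t 7.45 F [-1.   0.3 -3.8] gap 0.0188 q [ 0.3  -0.1   1.95 -0.23  1.02 -0.64]
```

View pics/w4.png

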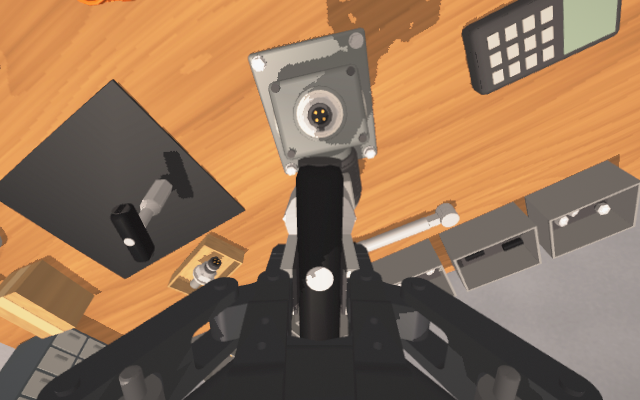

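View pics/s4.png

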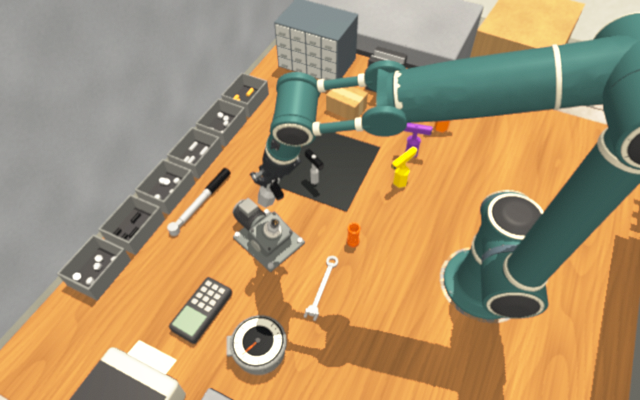

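Wrist picture: the sensor is seen almost along its axis at (320,115), and the driver's grip is below it from (320,160) to (320,335). Enlarging the sensor to find the hexagon.

```bash
python3 - <<'E'
from h import *
c,T=ld("w4")
A=c["frame"][80:150,285:355];cv2.imwrite("pics/z4.png",cv2.resize(A,None,fx=8,fy=8,interpolation=cv2.INTER_CUBIC)[:,:,::-1])
g=cv2.cvtColor(c["frame"],cv2.COLOR_RGB2GRAY)
P=cloud(c,T)
B=P[85:150,285:355]
h=(B-seat)@ax
print((h[:, ::5]*1e3).round(0).astype(int)[::3])
E
```

```text
[[-27 -26 -24 -26 -26 -27 -25 -26 -25 -25 -25 -25 -25 -26]
 [-27 -27 -27 -27 -26 -14 -14 -13 -15 -15 -26 -26 -26 -27]
 [-26 -26 -26 -27 -14 -14 -13 -12 -13 -14 -16 -26 -26 -26]
 [-25 -24 -25 -26 -14 -14   5   2   3 -13 -14 -25 -26 -26]
 [-26 -26 -25 -15 -12   3   2   3  17   3 -11 -14 -26 -25]
 [-27 -26 -27 -13   4  17  19  20  19   2   3 -14 -26 -26]
 [-27 -26 -15 -13   4  19  35  44  35  19   4 -12 -26 -26]
 [-26 -26 -13 -12  16  21  46  44  46  20   3 -14 -14 -26]
 [-26 -25 -14   3  19  46  45  45  46  44  17 -13 -14 -25]
 [-26 -27 -13   3  19  44  48  46  44  46  19   3 -14 -26]
 [-26 -26 -14   4  20  44  47  46  46  46  19   3 -14 -26]
 [-26 -26 -15   2  19  46  46  45  46  45  19   2 -14 -26]
 [-26 -25 -16 -13  20  46  45  47  46  45  17 -13 -14 -26]
 [-26 -26 -15 -13   4  43  46  46  45  19   3 -13 -14 -27]
 [-26 -26 -26 -13   3  19  46  44  44  18   4 -14 -26 -26]
 [-27 -26 -26 -13 -14   4  19  42  16   3 -13 -13 -26 -26]
 [-26 -27 -27 -27 -14 -13   4   4   3 -13 -15 -26 -26 -26]
 [-26 -27 -26 -27 -25 -14 -13 -14 -12 -13 -26 -26 -26 -25]
 [-26 -25 -26 -25 -25 -26 -14 -15 -13 -25 -25 -27 -26 -26]
 [-27 -26 -25 -26 -26 -26 -25 -26 -25 -26 -27 -27 -26 -27]
 [-27 -25 -26 -27 -26 -25 -26 -26 -25 -26 -27 -27 -29 -29]
 [-27 -26 -27 -26 -26 -26 -28 -27 -28 -26 -27 -30 -49 -57]]<stdin>:8: RuntimeWarning: invalid value encountered in cast
```

View pics/z4.png

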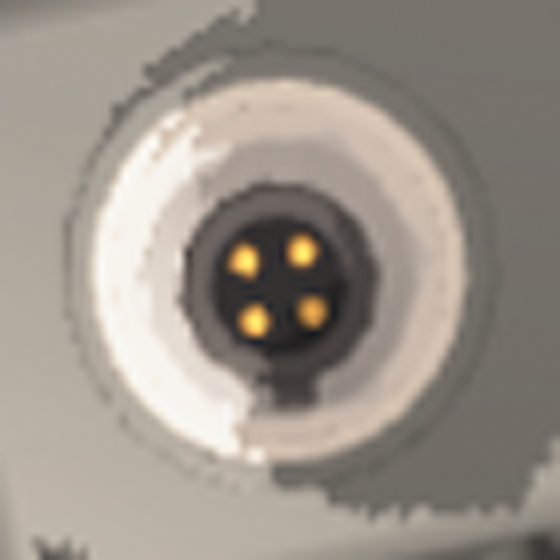

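```bash
cat > hexfit.py <<'E'
from h import *
import sys
def run(tag,s0=seat,lo=None):
    c,T=ld(tag);P=cloud(c,T);h=(P-s0)@ax;rad=np.linalg.norm((P-s0)-h[...,None]*ax,axis=2)
    near=rad<.06
    blk=near&(rad>.034)&(np.abs(h+.026)<.004)
    X=P[blk];u,sv,vt=np.linalg.svd(X-X.mean(0),full_matrices=False);n=vt[2]*np.sign(vt[2][2])
    print("block-top normal vs ax deg",np.degrees(np.arccos(n@ax)),n.round(3),ax.round(3))
    off=np.median(h[near&(h>-.003)&(h<.008)&(rad<.025)]);offc=np.median(h[near&(h>.035)&(h<.055)&(rad<.02)])
    print("flange h",off,"connector top",offc-.042,"boss",np.median(h[near&(rad<.035)&(abs(h+.0145)<.005)])+.017)
    M=tilted(150);e1,e2=M[:,0],M[:,1]
    out={}
    for nm,lo,lev in (("flange",-.005,0),("hex",.0095,.014),("conn",.032,.042)):
        m=(near&(h>lo)&(h<.07)).astype(np.uint8)
        k,l,st,_=cv2.connectedComponentsWithStats(m);i=1+np.argmax(st[1:,4])
        cs,_=cv2.findContours((l==i).astype(np.uint8),cv2.RETR_EXTERNAL,cv2.CHAIN_APPROX_NONE)
        ct=max(cs,key=cv2.contourArea)[:,0].astype(float)
        o,d=rays(c,T,ct);pl=s0+ax*(lev+off);t=((pl-o)@ax)/(d@ax);Q=o+d*t[:,None]-s0
        xy=np.c_[Q@e1,Q@e2]
        ctr,(a,b),an=cv2.fitEllipse((xy*1e3).astype(np.float32))
        w=s0+e1*ctr[0]/1e3+e2*ctr[1]/1e3+ax*(lev+off)
        print(nm,"centre mm along toolx,y",np.round(ctr,2),"axes",round(a,1),round(b,1),"-> seat pt",(w-ax*lev).round(4))
        if nm=="hex":
            best=[]
            z=xy*1e3-np.array(ctr)
            for ang in np.arange(0,60,.5):
                th=np.radians(ang+60*np.arange(6));D=np.c_[np.cos(th),np.sin(th)]
                best.append((np.sum((z@D.T).max(1)**2) and np.std((z@D.T).max(1)),(z@D.T).max(1).mean(),ang))
            best.sort();print("hex flat-normal angle from tool-x(150) toward tool-y, mod 60:",[(round(a,2),round(b,2),x) for a,b,x in best[:3]])
            # corner check via 6th harmonic of radius
            r=np.hypot(*z.T);ph=np.arctan2(z[:,1],z[:,0]);f=np.sum(r*np.exp(-6j*ph));print("corner phase deg",np.degrees(-np.angle(f))/6*-1%60 if 0 else (np.degrees(np.angle(np.sum(r*np.exp(6j*ph))))/6)%60)
    return
if __name__=="__main__": run(sys.argv[1])
E
python3 hexfit.py w4
```

```text
block-top normal vs ax deg 0.165611306489993 [-0.323  0.107  0.94 ] [-0.325  0.106  0.94 ]
flange h 0.0029855994104778312 connector top 0.0031430661162911294 boss 0.0033679543726946853
flange centre mm along toolx,y [ 7.64 -3.13] axes 39.9 40.6 -> seat pt [0.5748 0.1482 0.101 ]
hex centre mm along toolx,y [ 7.53 -3.26] axes 32.5 33.4 -> seat pt [0.5748 0.148  0.101 ]
hex flat-normal angle from tool-x(150) toward tool-y, mod 60: [(np.float64(0.39), np.float64(15.54), np.float64(50.5)), (np.float64(0.39), np.float64(15.54), np.float64(51.0)), (np.float64(0.39), np.float64(15.54), np.float64(50.0))]
corner phase deg 21.056832299659867
conn centre mm along toolx,y [ 7.3  -3.14] axes 21.8 22.9 -> seat pt [0.5751 0.148  0.1011]
```

The seat is at (0.5749,0.1481,0.101), its z matches the drawing, and the axis is confirmed to 0.2°. The hexagon is -9° from tilted(150). Next I'm checking how the driver sits in the tool.

```bash
cat > held.py <<'E'
from h import *
import sys
def run(tag):
    c,_=ld(tag);Tm=np.array(c["mount"]);P=cloud(c,Tm) # tool frame
    u,v=np.meshgrid(np.arange(640),np.arange(400))
    f=c["frame"].astype(int)
    reg=(abs(P[...,0])<.07)&(abs(P[...,1])<.0085)&(P[...,2]>-.04)&(P[...,2]<-.018)&(v<340)
    X=P[reg];print("n top",reg.sum(),"top x range",X[:,0].min().round(4),X[:,0].max().round(4))
    A=np.c_[X[:,0],X[:,1],np.ones(len(X))];k=np.linalg.lstsq(A,X[:,2],rcond=None)[0]
    print("top plane z=%.4f slopes deg x %.2f y %.2f"%(k[2],*np.degrees(k[:2])))
    dot=((f.min(2)>200)&(v>250)&(v<310)&(u>295)&(u<345));uv=[u[dot].mean(),v[dot].mean()]
    o,d=rays(c,Tm,[uv]);print("dot px",np.round(uv,1),"tool",(o+d*((k[2]-o[2])/d[0,2])).round(4))
    e=reg&(P[...,0]>.035);print("y of far end grip top",np.median(P[e][:,1]).round(4),"near",np.median(P[reg&(P[...,0]<.01)][:,1]).round(4))
    t=(abs(P[...,0])<.06)&(abs(P[...,1])<.035)&(P[...,2]>.025)&(P[...,2]<.11)&(v>120)
    X=P[t];print("below pts",t.sum());
    for z in np.arange(.03,.11,.01):
        q=X[abs(X[:,2]-z)<.005]
        if len(q)>5: print(round(z,3),len(q),"x max %.4f y %.4f..%.4f"%(q[:,0].max(),q[:,1].min(),q[:,1].max()))
run(sys.argv[1])
E
python3 held.py w3; python3 held.py w4
```

```text
n top 6878 top x range -0.0336 0.0523
top plane z=-0.0280 slopes deg x 0.78 y 1.46
dot px [nan nan] tool [[nan nan nan]]
y of far end grip top -0.0001 near -0.0001
below pts 849
0.03 122 x max 0.0129 y -0.0180..0.0187
0.04 590 x max 0.0188 y -0.0247..0.0242
0.05 15 x max 0.0164 y -0.0248..0.0242
0.06 38 x max 0.0155 y -0.0248..0.0240
0.07 35 x max 0.0142 y -0.0246..0.0239
0.08 21 x max 0.0125 y -0.0244..0.0237
0.09 20 x max 0.0113 y -0.0243..0.0244
0.1 8 x max 0.0103 y -0.0242..0.0227
n top 6892 top x range -0.0331 0.0522
top plane z=-0.0283 slopes deg x 0.77 y 0.94
dot px [320.4 279.7] tool [[ 0.0005  0.0002 -0.0283]]
y of far end grip top -0.0 near 0.0
below pts 850
0.03 147 x max 0.0154 y -0.0186..0.0182
0.04 566 x max 0.0187 y -0.0244..0.0243
0.05 15 x max 0.0168 y -0.0247..0.0242
0.06 41 x max 0.0157 y -0.0245..0.0241
0.07 31 x max 0.0138 y -0.0244..0.0245
0.08 25 x max 0.0131 y -0.0244..0.0243
0.09 18 x max 0.0115 y -0.0240..0.0242
0.1 7 x max 0.0102 y -0.0240..0.0240held.py:11: RuntimeWarning: Mean of empty slice.
  dot=((f.min(2)>200)&(v>250)&(v<310)&(u>295)&(u<345));uv=[u[dot].mean(),v[dot].mean()]
  ret = ret.dtype.type(ret / rcount)
```

```bash
cat > tube.py <<'E'
from h import *
import sys
for tag in sys.argv[1:]:
    c,_=ld(tag);Tm=np.array(c["mount"]);P=cloud(c,Tm);v=np.mgrid[:400,:640][0]
    z=P[...,2];x=P[...,0];y=P[...,1]
    t=(z>.048)&(z<.098)&(abs(y)>.010)&(abs(y)<.024)&(x>0.002)&(x<.03)&(v>120)
    val=.5*x+.866*abs(y)
    t&=abs(val-.0213)<.004
    for sgn in (1,-1):
        q=t&(y*sgn>0)
        if q.sum()>10:
            A=np.c_[np.ones(q.sum()),z[q]-.07];k,res,_,_=np.linalg.lstsq(A,val[q]*1e3,rcond=None)
            print(tag,sgn,q.sum(),"offset mm at z=70: %.2f  slope per m %.1f"%(k[0]-21.3,k[1]),"std",(val[q]*1e3-A@k).std().round(2))
E
python3 tube.py w3 w4
```

```text
w3 1 61 offset mm at z=70: 1.11  slope per m 3.8 std 0.04
w3 -1 54 offset mm at z=70: 1.57  slope per m 3.8 std 0.04
w4 1 60 offset mm at z=70: 1.30  slope per m 4.9 std 0.04
w4 -1 55 offset mm at z=70: 1.46  slope per m 3.5 std 0.05
```

The driver's tube faces (fit scatter 0.04 mm) put the mouth at tool (2.9, -0.1, 99.7) mm, leaning 0.46°. That agrees with the pick-up pose. Now the approach above the sensor.

```bash
cat >> h.py <<'E'
seat=np.array([.5749,.1481,.1010])
MO=np.array([.0029,-.0001,.0997])
def Rfit(turn): return tilted(150)@R.from_euler('z',-9.2+turn,degrees=True).as_matrix()@R.from_euler('y',-.46,degrees=True).as_matrix()
def fit(h,turn=0):
    M=Rfit(turn);goto(seat+h*ax-M@MO,M)
    s=observe();C=R.from_quat(s["eef_rot"]).as_matrix();m=s["position"]+C@MO
    e=m-seat;hh=e@ax;d=C@np.array([.008,0,1]);d/=np.linalg.norm(d)
    E=(M.T@(e-hh*ax))*1e3
    print("mouth h mm %.1f lateral(tool x,y) %.1f %.1f tilt deg %.2f mom"%(hh*1e3,E[0],E[1],np.degrees(np.arccos(-d@ax))),s["moment"].round(2))
E
python3 -c "
from h import *
fit(.075)"
```

```text
shift mm [ 63.8   0.3 -10.5] |64.7| turn deg [-0.32 -0.78 -9.08] |9.1| t 7.45 F [-1.   0.3 -3.8] gap 0.0188 q [ 0.3  -0.1   1.95 -0.23  1.02 -0.64]
mouth h mm 64.2 lateral(tool x,y) -61.5 -10.4 tilt deg 0.81 mom [0.12 0.39 0.  ]
```

```bash
python3 -m pendant '[[[15,0,-10,-0.2,-0.4,-4.5,10],[25,1,0,-0.1,-0.4,-4.6,10],[15,3,0,0,0,0,10],[7,2,0,0,0,0,10],[0,0,0,0,0,0,10]]]'; python3 -c "
from h import *
fit(.075)"
```

```text
t: 7.95
position: [0.5225, 0.1635, 0.2662]
eef_rot: [0.186, 0.966, -0.023, 0.177]
ft_force: [0.7, 0.1, -3.3]
finger_gap: 0.0191
shift mm [ 3.1  1.3 -0.8] |3.5| turn deg [-0.1   0.11 -0.25] |0.3| t 7.95 F [ 0.7  0.1 -3.3] gap 0.0191 q [ 0.41 -0.17  2.04 -0.28  1.02 -0.67]
mouth h mm 74.2 lateral(tool x,y) -3.3 -1.5 tilt deg 0.15 mom [0.2  0.37 0.01]
```

```bash
python3 -m pendant '[[[3,1.3,0,-0.1,0.1,-0.3,10],[0,0,8,0,0,0,10],[0,0,8,0,0,0,10]]]'; python3 -c "
from h import *
fit(.055)"
```

```text
t: 8.25
position: [0.5281, 0.1644, 0.2516]
eef_rot: [0.184, 0.966, -0.022, 0.178]
ft_force: [-1.0, -0.4, -3.2]
finger_gap: 0.019
shift mm [ 2.8 -1.3  3.7] |4.8| turn deg [ 0.15  0.21 -0.04] |0.3| t 8.25 F [-1.  -0.4 -3.2] gap 0.019 q [ 0.4  -0.16  2.05 -0.28  0.99 -0.67]
mouth h mm 58.7 lateral(tool x,y) -3.1 1.5 tilt deg 0.26 mom [ 0.15  0.4  -0.02]
```

```bash
python3 -m pendant '[[[3,-1,1,0.1,0.2,0,10],[0,0,0,0,0,0,10]]]'; python3 -c "
from h import *
fit(.055);fit(.055)"; python3 -m pendant '[[[0,0,0,0,0,0,10]]]'; python3 -c "
from h import *
fit(.055);s,c,T=snap('wrist','w5');fit(.055)"; python3 tube.py w5
```

```text
t: 8.45
position: [0.5253, 0.1634, 0.2471]
eef_rot: [0.185, 0.967, -0.023, 0.175]
ft_force: [0.2, -0.4, -3.9]
finger_gap: 0.0193
shift mm [-0.9  0.8  0.3] |1.2| turn deg [-0.12 -0.14 -0.08] |0.2| t 8.45 F [ 0.2 -0.4 -3.9] gap 0.0193 q [ 0.4  -0.15  2.05 -0.28  0.99 -0.67]
mouth h mm 55.3 lateral(tool x,y) 1.1 -1.0 tilt deg 0.18 mom [0.19 0.41 0.  ]
shift mm [-0.9  0.8  0.3] |1.2| turn deg [-0.12 -0.14 -0.08] |0.2| t 8.45 F [ 0.2 -0.4 -3.9] gap 0.0193 q [ 0.4  -0.15  2.05 -0.28  0.99 -0.67]
mouth h mm 55.3 lateral(tool x,y) 1.1 -1.0 tilt deg 0.18 mom [0.19 0.41 0.  ]
t: 8.55
position: [0.5253, 0.1632, 0.2467]
eef_rot: [0.185, 0.967, -0.023, 0.175]
ft_force: [0.5, 0.4, -3.4]
finger_gap: 0.019
shift mm [-0.9  1.1 -0. ] |1.4| turn deg [-0.15 -0.17 -0.09] |0.2| t 8.55 F [ 0.5  0.4 -3.4] gap 0.019 q [ 0.4  -0.15  2.05 -0.28  0.99 -0.67]
mouth h mm 55.0 lateral(tool x,y) 1.2 -1.3 tilt deg 0.22 mom [ 0.12  0.39 -0.05]
shift mm [-0.9  1.   0. ] |1.4| turn deg [-0.15 -0.17 -0.09] |0.2| t 8.6 F [ 0.3  1.  -3.9] gap 0.0187 q [ 0.4  -0.15  2.05 -0.28  0.99 -0.67]
mouth h mm 55.0 lateral(tool x,y) 1.2 -1.3 tilt deg 0.22 mom [ 0.16  0.41 -0.02]
w5 1 62 offset mm at z=70: 1.45  slope per m 6.0 std 0.05
w5 -1 57 offset mm at z=70: 1.38  slope per m 3.5 std 0.05
```

View pics/w5.png

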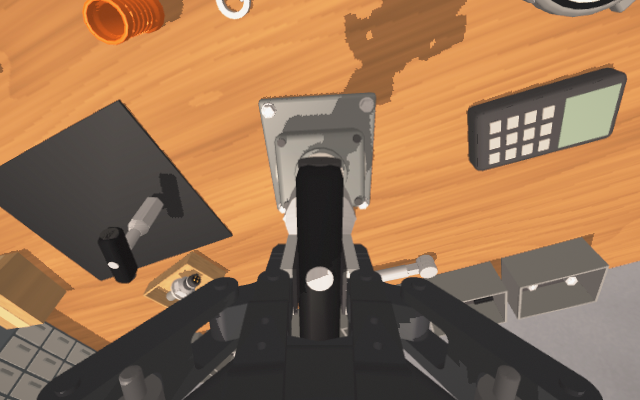

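The driver covers the sensor, in line with the port. I'm going down in steps, correcting as I go.

```bash
python3 -m pendant '[[[-1,1,8,-0.1,-0.2,0,10],[0,0,8,0,0,0,10],[0,0,8,0,0,0,10],[0,0,0,0,0,0,10]]]'; python3 -c "
from h import *
fit(.02)"
```

```text
t: 9.0
position: [0.5355, 0.161, 0.2233]
eef_rot: [0.185, 0.966, -0.023, 0.177]
ft_force: [-0.2, -0.2, -2.9]
finger_gap: 0.019
shift mm [ 0.8 -0.2  9.4] |9.4| turn deg [ 0.   0.1 -0.1] |0.1| t 9.0 F [-0.2 -0.2 -2.9] gap 0.019 q [ 0.39 -0.12  2.07 -0.29  0.93 -0.66]
mouth h mm 29.4 lateral(tool x,y) -0.9 0.2 tilt deg 0.10 mom [0.13 0.46 0.02]
```

```bash
python3 -m pendant '[[[1,-0.2,6,0,0.1,-0.1,10],[0.3,0,5,0,0,0,10],[0,0,0,0,0,0,10]]]'; python3 -c "
from h import *
fit(.01)"
```

```text
t: 9.3
position: [0.538, 0.1599, 0.211]
eef_rot: [0.184, 0.967, -0.023, 0.176]
ft_force: [-1.2, 0.2, -4.4]
finger_gap: 0.019
shift mm [-0.8  0.2  6.9] |6.9| turn deg [-0.04 -0.05  0.02] |0.1| t 9.3 F [-1.2  0.2 -4.4] gap 0.019 q [ 0.38 -0.11  2.08 -0.29  0.91 -0.66]
mouth h mm 16.9 lateral(tool x,y) 0.9 -0.3 tilt deg 0.06 mom [0.16 0.43 0.01]
```

```bash
python3 -m pendant '[[[-0.8,0.2,1,0,0,0,10],[0,0,4,0,0,0,10],[0,0,0,0,0,0,10]]]'; python3 -c "
from h import *
fit(.0)"
```

```text
t: 9.6
position: [0.5409, 0.1593, 0.2065]
eef_rot: [0.184, 0.967, -0.023, 0.176]
ft_force: [-0.2, 0.7, -4.4]
finger_gap: 0.019
shift mm [ 0.4 -0.2 11.7] |11.7| turn deg [-0.02 -0.03  0.02] |0.0| t 9.6 F [-0.2  0.7 -4.4] gap 0.019 q [ 0.38 -0.1   2.08 -0.29  0.9  -0.66]
mouth h mm 11.7 lateral(tool x,y) -0.3 0.1 tilt deg 0.03 mom [ 0.15  0.42 -0.02]
```

Already 2 mm below the hexagon's top with no contact force. Carrying on down.

```bash
python3 -m pendant '[[[0.3,0,4,0,0,0,10],[0,0,3,0,0,0,10],[0,0,0,0,0,0,10]]]'; python3 -c "
from h import *
fit(.0)"
```

```text
t: 9.9
position: [0.5432, 0.1587, 0.1996]
eef_rot: [0.184, 0.967, -0.023, 0.176]
ft_force: [0.3, 0.3, -3.5]
finger_gap: 0.0189
shift mm [ 0.3 -0.3  4.4] |4.4| turn deg [-0.   -0.    0.02] |0.0| t 9.9 F [ 0.3  0.3 -3.5] gap 0.0189 q [ 0.38 -0.09  2.09 -0.29  0.88 -0.66]
mouth h mm 4.4 lateral(tool x,y) -0.2 0.3 tilt deg 0.00 mom [0.14 0.46 0.01]
```

```bash
python3 -m pendant '[[[0.3,-0.2,3,0,0,0,10],[0,0,1.5,0,0,0,10],[0,0,0,0,0,0,10]]]'; python3 -c "
from h import *
fit(.0)"
```

```text
t: 10.2
position: [0.5447, 0.1581, 0.1951]
eef_rot: [0.184, 0.967, -0.022, 0.176]
ft_force: [-0.4, -0.2, -3.2]
finger_gap: 0.019
shift mm [ 0.2 -0.2 -0.4] |0.5| turn deg [0.02 0.02 0.01] |0.0| t 10.2 F [-0.4 -0.2 -3.2] gap 0.019 q [ 0.38 -0.08  2.09 -0.29  0.87 -0.66]
mouth h mm -0.4 lateral(tool x,y) -0.2 0.3 tilt deg 0.03 mom [ 0.15  0.35 -0.07]
```

```bash
python3 -m pendant '[[[0.2,-0.2,1.2,0,0,0,10],[0,0,0,0,0,0,10]]]'; python3 -c "
from h import *
fit(.0)"
```

```text
t: 10.4
position: [0.5452, 0.1582, 0.1952]
eef_rot: [0.184, 0.967, -0.022, 0.177]
ft_force: [-1.3, -0.1, -2.5]
finger_gap: 0.0189
shift mm [ 0.6 -0.5 -0.4] |0.9| turn deg [ 0.07  0.06 -0.02] |0.1| t 10.4 F [-1.3 -0.1 -2.5] gap 0.0189 q [ 0.37 -0.08  2.09 -0.29  0.87 -0.66]
mouth h mm -0.4 lateral(tool x,y) -0.8 0.6 tilt deg 0.09 mom [ 0.08  0.51 -0.03]
```

```bash
python3 -m pendant '[[[0.5,-0.4,0.5,0,0,0,10],[0,0,0.5,0,0,0,10],[0,0,0,0,0,0,10]]]'; python3 -c "
from h import *
fit(.0)
s,c,T=snap('side','s6');cv2.imwrite('pics/s6z.png',cv2.resize(c['frame'][150:280,200:340,::-1],None,fx=4,fy=4,interpolation=2))"
```

```text
t: 10.7
position: [0.5453, 0.1581, 0.1952]
eef_rot: [0.184, 0.967, -0.022, 0.177]
ft_force: [-2.3, -0.1, -1.1]
finger_gap: 0.0186
shift mm [ 0.7 -0.5 -0.6] |1.0| turn deg [ 0.13  0.13 -0.04] |0.2| t 10.7 F [-2.3 -0.1 -1.1] gap 0.0186 q [ 0.37 -0.08  2.09 -0.29  0.87 -0.66]
mouth h mm -0.6 lateral(tool x,y) -1.0 0.7 tilt deg 0.18 mom [ 0.11  0.65 -0.05]
```

View pics/s6z.png

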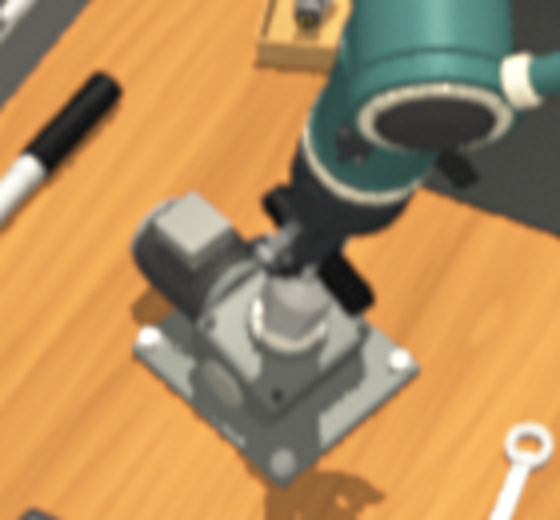

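The side view shows the tube's rim down on the bright flange at crop (285,330), with a light contact force, so it is seated. Now the turn, in small steps with checks.

```bash
python3 -m pendant '[[[0.5,-0.4,0,0.1,0.1,3,10],[0,-0.3,0,0.05,0,5,10],[0,-0.3,0,0.05,0,5,10],[0,0,0,0,0,0,10]]]'; python3 -c "
from h import *
fit(.0,13)"
```

```text
t: 11.15
position: [0.5444, 0.1574, 0.1948]
eef_rot: [0.296, 0.938, -0.002, 0.178]
ft_force: [-2.5, 0.4, -0.1]
finger_gap: 0.0191
shift mm [ 0.1  0.1 -0.7] |0.7| turn deg [ 0.03  0.02 -0.45] |0.5| t 11.15 F [-2.5  0.4 -0.1] gap 0.0191 q [ 0.37 -0.08  2.09 -0.3   0.88 -0.42]
mouth h mm -0.7 lateral(tool x,y) -0.2 0.0 tilt deg 0.04 mom [ 0.13  0.71 -0.09]
```

```bash
python3 -m pendant '[[[0,-0.3,0,0.05,0,5,10],[0,-0.3,0,0.05,0,6,10],[0,-0.3,0,0.05,0,6,10],[0,-0.3,0,0.05,0,6,10],[0,0,0,0,0,0,10]]]'; python3 -c "
from h import *
fit(.0,36.5)"
```

```text
t: 11.65
position: [0.5438, 0.1572, 0.1946]
eef_rot: [0.479, 0.86, 0.032, 0.174]
ft_force: [-1.7, 0.1, -0.7]
finger_gap: 0.0189
shift mm [-0.2 -0.2 -0.7] |0.8| turn deg [ 0.1  -0.02 -0.12] |0.2| t 11.65 F [-1.7  0.1 -0.7] gap 0.0189 q [ 0.38 -0.08  2.09 -0.3   0.88 -0.02]
mouth h mm -0.7 lateral(tool x,y) 0.3 0.4 tilt deg 0.10 mom [ 0.13  0.6  -0.05]
```

```bash
python3 -m pendant '[[[-0.2,-0.4,0,0.1,0,6,10],[0,-0.3,0,0.05,0,6,10],[0,-0.3,0,0.05,0,6,10],[0,-0.3,0,0.05,0,6,10],[0,-0.3,0,0.05,0,6,10],[0,0,0,0,0,0,10]]]'; python3 -c "
from h import *
fit(.0,66.5)"
```

```text
t: 12.25
position: [0.5432, 0.157, 0.1943]
eef_rot: [0.683, 0.709, 0.075, 0.159]
ft_force: [-1.0, 0.6, 0.0]
finger_gap: 0.0184
shift mm [-0.5 -0.4 -0.8] |1.1| turn deg [ 0.13 -0.11  0.24] |0.3| t 12.25 F [-1.   0.6  0. ] gap 0.0184 q [ 0.38 -0.08  2.09 -0.29  0.88  0.5 ]
mouth h mm -0.8 lateral(tool x,y) 0.7 0.6 tilt deg 0.17 mom [ 0.14  0.64 -0.05]
```

```bash
python3 -m pendant '[[[-0.5,-0.6,0,0.1,-0.1,6,10],[0,-0.3,0,0.05,0,6,10],[0,-0.3,0,0.05,0,6,10],[0,-0.3,0,0.05,0,6,10],[0,-0.3,0,0.05,0,6,10],[0,0,0,0,0,4,10],[0,0,0,0,0,0,10],[0,0,0,0,0,0,10]]]'; python3 -c "
from h import *
fit(.0,100)"
```

```text
t: 13.05
position: [0.5426, 0.1573, 0.1938]
eef_rot: [0.856, 0.487, 0.115, 0.131]
ft_force: [-1.4, -0.4, -0.4]
finger_gap: 0.0189
shift mm [-1.  -0.4 -1. ] |1.4| turn deg [ 0.15 -0.19  0.93] |1.0| t 13.05 F [-1.4 -0.4 -0.4] gap 0.0189 q [ 0.38 -0.08  2.09 -0.29  0.88  1.07]
mouth h mm -1.0 lateral(tool x,y) 1.3 0.6 tilt deg 0.23 mom [ 0.19  0.58 -0.07]
```

Turned about 99° and in line throughout. I'm backing off 4° within the play to unload, then lifting along the axis.

```bash
python3 -m pendant '[[[-0.7,-0.2,0,0.1,-0.1,-4,10],[0,0,-4,0,0,0,10],[0,0,-8,0,0,0,10],[0,0,-10,0,0,0,10],[0,0,-15,0,0,0,10],[0,0,-15,0,0,0,10],[0,0,-15,0,0,0,10],[0,0,0,0,0,0,10]]]'; python3 -c "
from h import *
fit(.07,95)
M=Rfit(0);goto(seat+.19*ax-.055*M[:,0],M)"
```

```text
t: 13.85
position: [0.5183, 0.1642, 0.2603]
eef_rot: [0.836, 0.521, 0.108, 0.135]
ft_force: [1.1, -0.1, -3.3]
finger_gap: 0.0189
shift mm [0.1 0.6 0. ] |0.6| turn deg [-0.03 -0.02  0.47] |0.5| t 13.85 F [ 1.1 -0.1 -3.3] gap 0.0189 q [ 0.41 -0.17  2.04 -0.27  1.03  0.98]
mouth h mm 70.0 lateral(tool x,y) -0.1 -0.6 tilt deg 0.04 mom [0.14 0.38 0.03]
shift mm [  6.4  55.3 -20.8] |59.4| turn deg [-7.600e-01 -4.000e-02 -9.453e+01] |94.5| t 13.85 F [ 1.1 -0.1 -3.3] gap 0.0189 q [ 0.41 -0.17  2.04 -0.27  1.03  0.98]
```

```bash
python3 -m pendant '[[[-20,0,-5,0,0,0,10],[-20,0,-5,0,0,0,10],[-20,0,0,0,0,0,10],[0,0,0,0,0,0,10]]]'; python3 -c "
from h import *
fit(.07,95)
s,c,T=snap('wrist','w7')
cv2.imwrite('pics/w7z.png',cv2.resize(c['frame'][70:170,260:380,::-1],None,fx=5,fy=5,interpolation=2))
import hexfit;hexfit.run('w7',seat)"; python3 tube.py w7; python3 held.py w7
```

```text
t: 14.25
position: [0.4869, 0.1103, 0.2667]
eef_rot: [0.836, 0.522, 0.108, 0.134]
ft_force: [0.3, -0.7, -4.3]
finger_gap: 0.0185
shift mm [62.   2.3 10.1] |62.9| turn deg [-0.1   0.01  0.6 ] |0.6| t 14.25 F [ 0.3 -0.7 -4.3] gap 0.0185 q [ 0.32 -0.28  2.12 -0.24  1.04  0.87]
mouth h mm 80.6 lateral(tool x,y) -62.0 -1.8 tilt deg 0.11 mom [0.16 0.41 0.  ]
block-top normal vs ax deg 0.026250141696079733 [-0.325  0.106  0.94 ] [-0.325  0.106  0.94 ]
flange h -0.0003522785241369905 connector top -9.975433315948662e-05 boss 0.0003651242539750438
flange centre mm along toolx,y [-0.3  -0.34] axes 39.7 40.8 -> seat pt [0.5751 0.1476 0.1007]
hex centre mm along toolx,y [-0.29 -0.43] axes 32.5 33.3 -> seat pt [0.575  0.1475 0.1007]
hex flat-normal angle from tool-x(150) toward tool-y, mod 60: [(np.float64(0.38), np.float64(15.51), np.float64(20.0)), (np.float64(0.38), np.float64(15.51), np.float64(20.5)), (np.float64(0.38), np.float64(15.51), np.float64(19.5))]
corner phase deg 49.966372430071644
conn centre mm along toolx,y [-0.32 -0.68] axes 21.8 22.7 -> seat pt [0.5749 0.1473 0.1007]
w7 1 62 offset mm at z=70: 0.43  slope per m 4.4 std 0.04
w7 -1 54 offset mm at z=70: 1.17  slope per m 2.3 std 0.04
n top 6879 top x range -0.0343 0.0513
top plane z=-0.0283 slopes deg x 0.86 y 2.49
dot px [nan nan] tool [[nan nan nan]]
y of far end grip top 0.0 near -0.0002
below pts 853
0.03 168 x max 0.0130 y -0.0188..0.0179
0.04 548 x max 0.0173 y -0.0251..0.0241
0.05 14 x max 0.0155 y -0.0250..0.0242
0.06 41 x max 0.0145 y -0.0250..0.0240
0.07 33 x max 0.0131 y -0.0247..0.0239
0.08 23 x max 0.0115 y -0.0244..0.0236
0.09 21 x max 0.0098 y -0.0250..0.0242held.py:11: RuntimeWarning: Mean of empty slice.
  dot=((f.min(2)>200)&(v>250)&(v<310)&(u>295)&(u<345));uv=[u[dot].mean(),v[dot].mean()]
  ret = ret.dtype.type(ret / rcount)
```

View pics/w7.png

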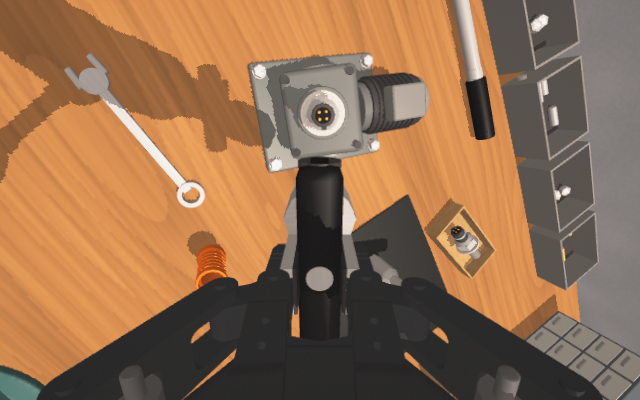

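View pics/w7z.png

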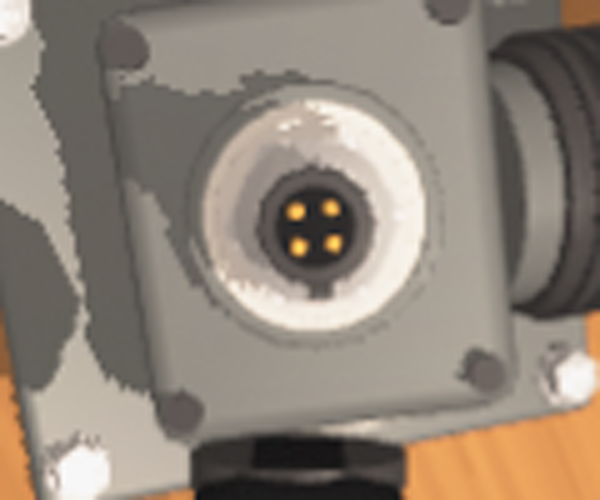

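The hexagon went from 50.75° to 20° mod 60. With the keyway's direction, that is 89° clockwise. The flange has also sunk by about 0.3 mm. The first two steps are done. Next I need the mat's outline for putting the driver down.

```bash
python3 - <<'E'
from h import *
for tag in("top0","w1"):
    c=dict(np.load(tag+".npz"));T=c["T"] if "T" in c else pose_of(c);P=cloud(c,T);f=c["frame"].astype(int)
    m=(f.max(2)<90)&(f.max(2)-f.min(2)<25)&(abs(P[...,2])<.02)&(abs(P[...,0]-.55)<.22)&(abs(P[...,1]+.2)<.25)
    m=cv2.morphologyEx(m.astype(np.uint8),cv2.MORPH_OPEN,np.ones((3,3)));k,l,st,_=cv2.connectedComponentsWithStats(m);i=1+np.argmax(st[1:,4]);v,u=np.nonzero(l==i)
    X=onplane(c,T,np.c_[u,v],.004);r=cv2.minAreaRect((X[:,:2]*1e3).astype(np.float32));print(tag,r,cv2.boxPoints(r).round(0).tolist())
c=dict(np.load("top0.npz"));T=pose_of(c);P=cloud(c,T)
q=(abs(P[...,2]-.118)<.02)&(np.hypot(P[...,0]-.58,P[...,1]+.13)<.07);print("small",P[q].mean(0))
M=down(55)
D=np.array([.53,-.27,.004])
s=observe();C=R.from_quat(s["eef_rot"]).as_matrix();print("tool x az",np.degrees(np.arctan2(C[1,0],C[0,0])))
goto([.50,.08,.32],down(55))
E
```

```text
top0 ((568.664794921875, -202.2030029296875), (246.72076416015625, 296.206298828125), 1.773146152496338) [[441.0, -58.0], [450.0, -354.0], [697.0, -346.0], [687.0, -50.0]]
w1 ((566.863525390625, -203.55198669433594), (248.02906799316406, 297.5728759765625), 1.5645052194595337) [[439.0, -58.0], [447.0, -356.0], [695.0, -349.0], [687.0, -51.0]]
small [ 0.58452935 -0.12322799  0.12208405]
tool x az 64.3821028707105
shift mm [-20.6  41.3 -42.4] |62.7| turn deg [19.5  -3.95  8.88] |21.8| t 14.3 F [ 0.6  1.3 -4.2] gap 0.019 q [ 0.32 -0.28  2.12 -0.24  1.04  0.87]
```

The mat is centred at (0.568,-0.203), 248 x 297 mm, and both views agree. I'll put the driver at (0.545,-0.26), well inside the mat and 140 mm from the small driver.

```bash
python3 -m pendant '[[[-5,10,-20,5,-1,2,10],[-5,10,-15,6,-1,2,10],[-5,10,-10,6,-1,2,10],[-5,10,-5,2.5,-1,3,10],[0,0,0,0,0,0,10]]]'; python3 -c "
from h import *
goto([.545,-.26,.30],down(55))"
```

```text
t: 14.8
position: [0.5001, 0.0797, 0.3194]
eef_rot: [0.888, 0.46, -0.008, -0.004]
ft_force: [0.1, 0.4, -3.7]
finger_gap: 0.0189
shift mm [-251.6  232.7   18.8] |343.2| turn deg [-0.82  0.63 -0.18] |1.0| t 14.8 F [ 0.1  0.4 -3.7] gap 0.0189 q [ 0.11 -0.09  1.83  0.    1.42  0.72]
```

```bash
python3 -m pendant '[[[-31,29,0,-0.4,0.3,0,10],[-31,29,0,-0.4,0.3,0,10],[-31,29,0,0,0,0,10],[-31,29,0,0,0,0,10],[-31,29,0,0,0,0,10],[-31,29,0,0,0,0,10],[-31,29,0,0,0,0,10],[-28,26,0,0,0,0,10]]]'; python3 -m pendant '[[[0,0,0,0,0,0,10]]]';python3 -c "
from h import *
goto([.545,-.26,.20],down(55))"
```

```text
t: 15.6
position: [0.5541, -0.2521, 0.3137]
eef_rot: [0.883, 0.47, 0.003, 0.002]
ft_force: [0.1, -0.2, -3.2]
finger_gap: 0.0189
t: 15.7
position: [0.5545, -0.2561, 0.3123]
eef_rot: [0.883, 0.469, 0.002, 0.003]
ft_force: [-0.7, 1.0, -3.7]
finger_gap: 0.0186
shift mm [ -8.6  -6.5 112.2] |112.8| turn deg [ 0.39 -0.02  0.96] |1.0| t 15.7 F [-0.7  1.  -3.7] gap 0.0186 q [-0.47  0.1   1.65 -0.    1.39  0.12]
```

```bash
python3 -m pendant '[[[-8,-6,30,0.4,-0.4,1,10],[0,0,40,0,0,0,10],[0,0,40,0,0,0,10],[0,0,20,0,0,0,10],[0,0,40,0,0,0,10],[0,0,0,0,0,0,10]]]';python3 -c "
from h import *
goto([.545,-.26,.1045],down(55)@R.from_euler('y',-.42,degrees=True).as_matrix())"
```

```text
t: 16.3
position: [0.5477, -0.2557, 0.1351]
eef_rot: [0.886, 0.464, -0.002, 0.004]
ft_force: [-2.8, 0.8, -5.7]
finger_gap: 0.0188
shift mm [-4.9  0.1 30.6] |31.0| turn deg [ 0.31 -0.05  0.3 ] |0.4| t 16.3 F [-2.8  0.8 -5.7] gap 0.0188 q [-0.47  0.21  1.86 -0.01  1.07  0.14]
```

```bash
python3 -m pendant '[[[0,0,10,0.3,0,0,10],[0,0,10,0,0,0,10],[0,0,4,0,0,0,10],[0,0,0,0,0,0,10]]]';python3 -c "
from h import *
goto([.545,-.26,.1037],down(55)@R.from_euler('y',-.42,degrees=True).as_matrix())"
```

```text
t: 16.7
position: [0.5515, -0.255, 0.1138]
eef_rot: [0.885, 0.466, -0.001, 0.004]
ft_force: [0.1, -0.2, -4.2]
finger_gap: 0.0187
shift mm [-7.8 -2.6 10.1] |13.0| turn deg [ 0.42 -0.11  0.5 ] |0.7| t 16.7 F [ 0.1 -0.2 -4.2] gap 0.0187 q [-0.47  0.23  1.87 -0.01  1.03  0.14]
```

```bash
python3 -m pendant '[[[0,0,5,0.4,-0.1,0,10],[0,0,3,0,0,0,10],[0,0,0,0,0,0,10]]]';python3 -c "
from h import *
goto([.55,-.255,.1037],down(55)@R.from_euler('y',-.42,degrees=True).as_matrix())"
```

```text
t: 17.0
position: [0.5538, -0.2563, 0.1085]
eef_rot: [0.885, 0.466, -0.002, 0.004]
ft_force: [0.1, 0.3, -4.4]
finger_gap: 0.0185
shift mm [-1.  -3.9  4.7] |6.2| turn deg [ 0.32 -0.04  0.49] |0.6| t 17.0 F [ 0.1  0.3 -4.4] gap 0.0185 q [-0.47  0.24  1.87 -0.01  1.03  0.14]
```

```bash
python3 -m pendant '[[[0,0,2.5,0.3,0,0,10],[0,0,1.5,0,0,0,10],[0,0,0,0,0,0,10]]]';python3 -c "
from h import *
goto([.55,-.255,.1037],down(55)@R.from_euler('y',-.42,degrees=True).as_matrix())"
```

```text
t: 17.3
position: [0.5543, -0.2569, 0.105]
eef_rot: [0.885, 0.465, -0.003, 0.002]
ft_force: [0.2, -0.6, -3.7]
finger_gap: 0.0188
shift mm [-0.8 -4.6  1.3] |4.9| turn deg [ 0.09 -0.05  0.46] |0.5| t 17.3 F [ 0.2 -0.6 -3.7] gap 0.0188 q [-0.47  0.25  1.87 -0.01  1.02  0.14]
```

```bash
python3 -m pendant '[[[0,0,1.5,0,0,0,10],[0,0,0.7,0,0,0,10],[0,0,0,0,0,0,10]]]';python3 -c "
from h import *
goto([.55,-.255,.1037],down(55)@R.from_euler('y',-.42,degrees=True).as_matrix())"
```

```text
t: 17.6
position: [0.5547, -0.2572, 0.1037]
eef_rot: [0.885, 0.465, -0.002, 0.003]
ft_force: [0.2, 0.0, -4.2]
finger_gap: 0.019
shift mm [-0.9 -5.2  0. ] |5.2| turn deg [ 0.15 -0.06  0.46] |0.5| t 17.6 F [ 0.2  0.  -4.2] gap 0.019 q [-0.47  0.25  1.87 -0.01  1.02  0.14]
```

```bash
python3 -m pendant '[[[0,0,1,0,0,0,10],[0,0,0.5,0,0,0,10],[0,0,0,0,0,0,10]]]';python3 -c "
from h import *
goto([.55,-.255,.1037],down(55)@R.from_euler('y',-.42,degrees=True).as_matrix())"
```

```text
t: 17.9
position: [0.5549, -0.2573, 0.1036]
eef_rot: [0.885, 0.465, -0.002, 0.003]
ft_force: [-0.8, -0.2, -1.7]
finger_gap: 0.0186
shift mm [-0.9 -5.4 -0.1] |5.4| turn deg [ 0.18 -0.06  0.46] |0.5| t 17.9 F [-0.8 -0.2 -1.7] gap 0.0186 q [-0.47  0.25  1.87 -0.01  1.02  0.14]
```

The force has dropped from -4.2 to -1.7 N, so the driver is resting on the mat. Opening gently.

```bash
python3 -m pendant '[[[0,0,0.4,0,0,0,10],[0,0,0,0,0,0,24],[0,0,0,0,0,0,30],[0,0,0,0,0,0,50],[0,0,0,0,0,0,85],[0,0,0,0,0,0,85],[0,0,0,0,0,0,85],[0,0,0,0,0,0,85]]]' 20;python3 -c "
from h import *
goto([.555,-.257,.1037],down(55))
s,c,T=snap('wrist','w8')"
```

```text
t: 18.7
position: [0.5567, -0.2582, 0.1039]
eef_rot: [0.885, 0.465, -0.001, 0.005]
ft_force: [0.2, 0.1, -0.9]
finger_gap: 0.0849
shift mm [ 0.  -2.1  0.2] |2.1| turn deg [0.43 0.32 0.46] |0.7| t 18.7 F [ 0.2  0.1 -0.9] gap 0.0849 q [-0.47  0.25  1.87 -0.01  1.02  0.14]
```

View pics/w8.png

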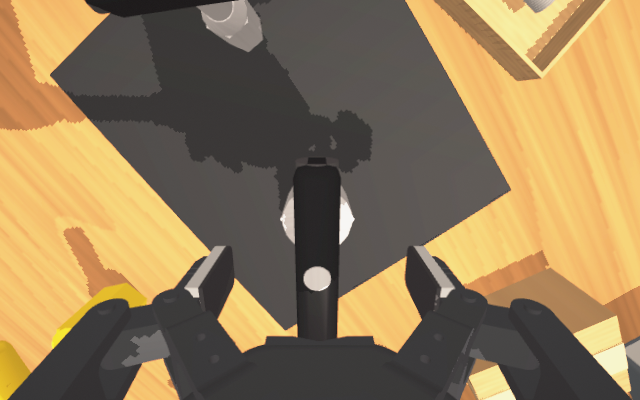

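Jaws are open on both sides of the grip (columns 232 and 408, grip 295-340), and the driver is standing. Lifting straight up.

```bash
python3 -m pendant '[[[0,-1,-15,0,0,0,85],[0,0,-30,0,0,0,85],[0,0,-40,0,0,0,85],[0,0,-40,0,0,0,85],[0,0,-40,0,0,0,85],[0,0,0,0,0,0,85],[0,0,0,0,0,0,85]]]';python3 -c "
from h import *
s,c,T=snap('wrist','w9');snap('side','s9');snap('top','t9')
print(s['position'],s['ft_force'].round(1),s['t'])
import grip;grip.fit('w9',(.556,-.258))
c,_=ld('s9');T=pose_of(c)
cv2.imwrite('pics/s9z.png',cv2.resize(c['frame'][80:280,200:420,::-1],None,fx=3,fy=2.9,interpolation=2))
# upright check, wrist
c,T=ld('w9');P=cloud(c,T);q=(P[...,2]>.126)&(P[...,2]<.14)&(np.hypot(P[...,0]-.556,P[...,1]+.258)<.06)
X=P[q];A=np.c_[X[:,:2],np.ones(len(X))];k=np.linalg.lstsq(A,X[:,2],rcond=None)[0];print('top slopes deg',np.degrees(k[:2]),X[:,2].mean())
"
```

```text
t: 19.45
position: [0.5544, -0.2555, 0.2806]
eef_rot: [0.885, 0.465, -0.001, 0.005]
ft_force: [0.4, 0.2, -1.0]
finger_gap: 0.0851
[ 0.55439269 -0.25548558  0.28055295] [ 0.4  0.2 -1. ] 19.45
center [ 0.55625811 -0.25621836] L 0.099685974 S 0.019532492 az 55.02913 meanxy [ 0.55751704 -0.25392901] z 0.13132813916404595
dot [320.30769231 180.58974359] 117 [[ 0.55536163 -0.25698934  0.132     ]]
top slopes deg [ 0.5479088  -0.63316217] 0.13097611959561467
```

View pics/s9z.png

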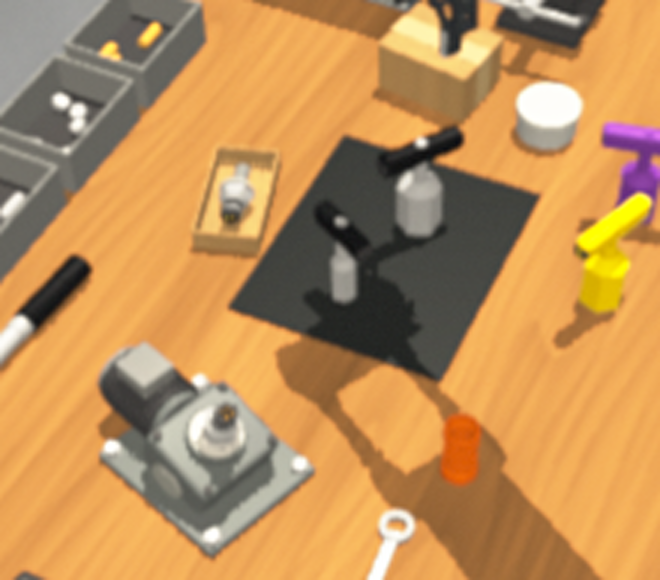

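View pics/t9.png

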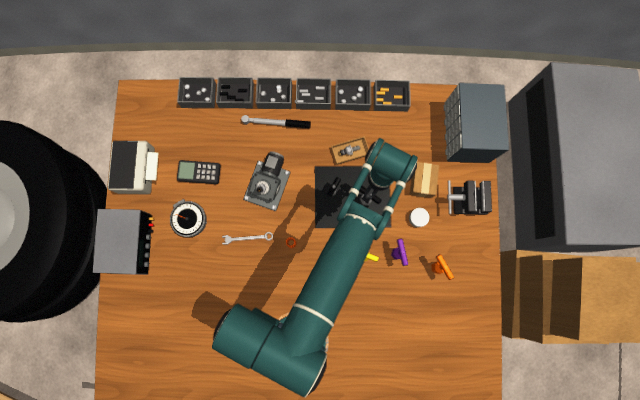

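Both drivers stand upright on the mat, at side crop (420,190) and (342,250). The tray, tin, carton, sleeve and spanner are where they were, and the gripper is clear. Handing in.

```bash
python3 -c "
from h import *
print(sign_off())"
```

```text
the job is handed in; nothing more can be done
None
```

The job is done and handed in at about 19.6 s of the 58 s allowed; `sign_off()` gave no verdict.

- **Seating and turn:** I put the larger driver's socket fully home over the sensor's hexagon. The computed mouth position was within about 1 mm of the seat and at most 0.2° off the port's axis. I then turned the driver about 99° clockwise, with tilt at most 0.23° at my checks between steps.
- **Sensor check:** A wrist picture after lift-off shows the hexagon turned 89° (1.56 rad). The hexagon alone fixes this only modulo 60°; the connector's keyway settles which 60°. The flange had also sunk by about 0.3 mm.
- **Driver back on the mat:** It stands socket down at about (0.555, -0.257), well inside the mat. Its grip top read 131 mm against the expected 132 mm, with under 1° of apparent slope.
- **Other things:** The small driver and the other bench items look unmoved in the last side and top pictures; I compared them by eye, not by measurement. The gripper was about 150 mm above the driver, touching nothing.
- **Disagreements:** My first coarse estimate of the port was about 8 mm off along the lean, and the wrist picture corrected it. The camera and arm-pose figures for the driver's offset in the gripper differed by up to about 2 mm on the grip's top dot. I used the tube-face figure, which agreed with the pick-up pose.

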